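# Seat a block in the corner jig and lock it

### The arm

A 6-joint arm with a two-finger parallel gripper is mounted at the origin on a cart in front of the work surface, level with it; the furniture and walls round the work are solid. World frame = base frame: x ahead of the robot, y to its left, z up, the work surface at z = 0. Lengths are in mm, angles in rad, forces in N, time in s.
With the tool pointing down it reaches from about 325 to 900 mm from the base axis. Payload 6.1 kg.
Tool frame: the origin (TCP) lies midway between the tips of the shut fingers; the grasp point (between the pads) lies 19 mm behind it; z points along the fingers, y is the line along which they close (so a half turn about z gives the same grasp; the last joint's range is limited). The gripper opens to 85 mm and grips with 20 to 120 N. Pads are 22 mm wide; open, the fingers measure 114 mm over their backs; the gripper's body (76 mm by 85 mm) begins 54 mm behind the grasp point. The pads swing forward as they close: fully open they stand 13 mm farther back than shut.
Start: joints at [1.126, 0.22, 1.526, -0, 1.395, -0.126], TCP at [195.89, 593.5, 231.3] pointing down, gripper open.
Joint ranges: [-2.98, 2.98], [-0.91, 2.08], [0.09, 2.57], [-1.24, 4.39], [0.2, 2.65], [-2.68, 2.68]. Speed limits (rad/s): [2.57, 2.57, 3.01, 3.14, 3.14, 3.14].

### API

Orientations are given as a rotation vector (axis times angle).
In Python, from bench import robot gives the robot as it stands. Calls block until the motion is done:
- robot.move_to(position, orientation): joint-space move of the TCP to a pose.
- robot.move_linear(position, orientation=None, velocity=150): straight line of the TCP; orientation=None keeps the orientation; velocity is the mean speed in mm/s.
- robot.move_joints(angles): joint-space move.
- robot.gripper_open() and robot.clamp(newtons=None): open the fingers fully, or close them until they stop; newtons is the grip in N (None keeps the last).
- robot.dwell(seconds).
- robot.solve_ik(position, orientation): joint angles nearest the present ones, or None.
- robot.get_obs(): the state.
- robot.get_image(name): name is "scene" or "top" or "wrist"; returns a dict with "img" (400x640x3 uint8, red, green, blue), "vfov" (degrees; the focal length in pixels is half the picture's height over the tangent of half this angle, whatever the lens; pixels are square), "cx", "cy" (the principal point, pixels), "world_from_camera" (4x4, takes a point from camera to world coordinates). Camera axes: x right, y down, z forward; pixel columns grow to the right and rows downward; lengths in mm; the calibration is good to about 2 mm. A picture is of the moment at which its call begins. There is no depth.
A pose or a line that the arm cannot do raises robot.IKError and nothing moves.
- robot.sign_off(): hands the job in; it is judged then, once.
Trained networks look in a picture, given as the dict that the camera call returned (one of the last four; its "shot" number tells which), for a name from the list of things; names that differ only in an ending like _2 or _b are one class to them, and where a whole thing is asked for, a point or a joint stands for the part that bears it (a point fixed in the world has none). Each returns a list of dicts, best first, with "score" (0 to 1); they miss things now and then, are a little off and sometimes report something else, mostly with a low value. They report only what shows in the picture. A call takes as long as a camera call. They do not tell look-alikes from the thing itself.
- robot.find_in(label, picture): "box" ([left, top, right, bottom] as shares, 0 to 1, of the picture: columns of its width, rows of its height, round what is visible of it).
The state is a dict: "time_s": time; "q": joint angles; "dq": joint speeds; "joint_torque": joint torques, N m; "tool_pos": TCP position; "tool_rot": TCP orientation; "wrist_force": force on the tool from outside, world axes, zero at the start; "torque": the same for the moment, N m; "grip_width": finger opening in mm; "grasp_force": force on a finger pad.
Only numpy, scipy, OpenCV 4.12 (cv2) and the standard library are available. Lean on these libraries where they do the work, as an engineer would, in place of code of your own. Each camera call takes 0.05 s, during which the arm holds its last target. There are 200 camera calls.

### The job

Push the pine block along the worktop into the corner jig until it lies flush against both the long fence and the short end stop; it must stay on the worktop, so only push it, never lift it. Then push the red knob of the turn-button round until the metal arm lies fully across the block, and leave the block seated. Do not disturb the amber screwdriver, the jar or the solder spool.

Things in the scene. Friction and masses are not known exactly. Their poses are not given: they have to be found in the camera images.
- pine_block: loose pale pine block, 36 x 130 x 22 mm (x, y, z), about 0.1 kg, lying flat; origin at the centre of its underside, its y axis along its length, z up
- corner_jig: two pale wooden battens fixed to the worktop, 24 mm high; origin at their inner corner, on the worktop; y runs along the fence towards the end stop, x points into the fence. Fence: x 0 to 32, y -205 to 25 mm, inner face at x = 0. End stop: x -50 to -4, y 0 to 25 mm, inner face at y = 0. Seated, the block lies along the fence with its origin at x = -18, y = -65 mm
- turn_button (a joint): hinge (upright) of the turn-button, an aluminium arm on the fence. 0: along the fence, pointing to the jig's -y; grows clockwise seen from above, towards the block's place; 1.57: fully across, pointing to the jig's -x, at its built-in stop. Stays where it is left; about 1.5 N at the knob turns it. Arm 18 mm wide, 25 to 31 mm above the worktop (3 mm above the block)
- button_knob (a point): middle of the red upright knob on the end of the turn-button's arm, 41 mm above the worktop, 42 mm from the hinge screw (which stands at x = 16, y = -45 mm of the jig); the knob is 12 to 16 mm in diameter, 31 to 51 mm above the worktop
- amber_driver: loose screwdriver with an amber handle, 20 x 144 x 19 mm, lying, to be left alone; origin at the centre of its underside
- clear_jar: loose small clear jar with a black lid, 40 mm in diameter, 54 mm high, standing, to be left alone; origin at the centre of its underside
- solder_spool: loose blue spool of solder standing upright, 52 mm in diameter, 38 mm high, to be left alone; origin at the centre of its underside
Things that resemble listed ones, but are neither listed nor needed, are in the scene too. What is shaped like the pine_block but turquoise is not meant.

How it is judged (in metres and radians):
On the way, in this order (a step that is already met when the one before it is completed fails the run):
1. the block lies flush against the fence and the end stop while the turn-button is still clear of it (x of pine_block in the frame of corner_jig above -0.0215 m and y of pine_block in the frame of corner_jig above -0.0685 m and angle between the y axis of pine_block and the y axis of corner_jig, either way round below 0.035 rad and value of joint turn_button below 0.5 rad), for 0.2 s.
2. the turn-button is pushed fully across the block (value of joint turn_button above 1.4 rad), for 0.2 s.
At the end, for the whole second after the job is handed in: the block lies flat and at rest in the corner, its middle within 3.5 mm of touching the fence and of touching the end stop, parallel to the fence within 0.035 rad, and the turn-button is across it (joint above 1.4 rad) (x of pine_block in the frame of corner_jig between -0.0215 and -0.015 m and y of pine_block in the frame of corner_jig between -0.0685 and -0.062 m and angle between the y axis of pine_block and the y axis of corner_jig, either way round below 0.035 rad and height (world z) of pine_block below 0.004 m and angle between pine_block's own z axis and vertical below 0.06 rad and linear speed of pine_block below 0.01 m/s and value of joint turn_button above 1.4 rad).
It fails at once if the block is lifted off the worktop (more than 8 mm) (height (world z) of pine_block above 0.008 m).
It fails at once if the block is tipped over (angle between pine_block's own z axis and vertical above 0.4 rad).
It fails at once if the screwdriver, jar or solder spool is moved more than 20 mm (distance of any of amber_driver, clear_jar, solder_spool from where it was at the start of the episode above 0.02 m).
It also fails if it takes over 58 s, if anything falls off the work surface, if the arm or the gripper's body presses on something with over 40 N, if the wrist force passes 120 N, or if a joint passes its speed limit or range.

## Working session

There is one attempt and no reset: what is moved stays moved. The work goes in short steps, each a Python script; the robot and the scene stay as the last script left them, time stands still between calls to the robot, and variables do not carry over. Pictures are saved under pics/ and viewed, at most 10 in all, crops included, and the job is handed in when it is done.

```bash
mkdir -p pics
cat > h.py <<'E'
import numpy as np, cv2
from bench import robot
def save(p,n): cv2.imwrite(f"pics/{n}.png", p["img"][:,:,::-1])
def K(p):
    f=p["img"].shape[0]/2/np.tan(np.radians(p["vfov"])/2); return f,p["cx"],p["cy"]
def ray(p,uv,z=0):
    f,cx,cy=K(p); T=np.array(p["world_from_camera"]); d=T[:3,:3]@np.array([(uv[0]-cx)/f,(uv[1]-cy)/f,1]); o=T[:3,3]
    return o+d*(z-o[2])/d[2]
def proj(p,X):
    f,cx,cy=K(p); T=np.array(p["world_from_camera"]); c=T[:3,:3].T@(np.array(X,float)-T[:3,3]); return np.array([cx+f*c[0]/c[2],cy+f*c[1]/c[2]])
E
python3 - <<'E'
from h import *
o=robot.get_obs(); print(o["time_s"],o["tool_pos"],o["tool_rot"])
for n in ["top","scene"]:
    p=robot.get_image(n); save(p,n+"0"); print(n,p["vfov"],p["cx"],p["cy"],np.round(p["world_from_camera"],3).tolist())
    for l in ["pine_block","corner_jig","turn_button","button_knob","amber_driver","clear_jar","solder_spool"]:
        print(l,[(round(d["score"],2),np.round(np.array(d["box"])*[640,400,640,400]).tolist()) for d in robot.find_in(l,p)[:3]])
E
```

```text
0.0 [195.64263821 592.95890196 230.19516683] [-4.98552158e-01 -3.10122634e+00  2.88370568e-03]
top 55.75391289173702 316.5197660656511 203.87774237594314 [[-0.003, -0.983, 0.182, 352.217], [-1.0, 0.003, -0.001, -130.062], [0.001, -0.182, -0.983, 1088.621], [0.0, 0.0, 0.0, 1.0]]
pine_block [(0.77, [287.0, 256.0, 313.0, 303.0]), (0.68, [349.0, 208.0, 396.0, 237.0]), (0.57, [392.0, 258.0, 431.0, 301.0])]
corner_jig [(0.58, [306.0, 168.0, 387.0, 199.0])]
turn_button []
button_knob [(0.46, [331.0, 173.0, 352.0, 183.0])]
amber_driver [(0.79, [175.0, 193.0, 224.0, 212.0])]
clear_jar [(0.59, [436.0, 233.0, 457.0, 252.0])]
solder_spool [(0.83, [235.0, 115.0, 259.0, 134.0])]
scene 44.33744335025574 331.76310028002194 198.87086715530225 [[0.612, -0.519, 0.597, -341.333], [-0.791, -0.385, 0.476, -868.06], [-0.017, -0.763, -0.646, 1061.638], [0.0, 0.0, 0.0, 1.0]]
pine_block [(0.83, [333.0, 286.0, 378.0, 311.0]), (0.63, [246.0, 235.0, 290.0, 263.0]), (0.6, [339.0, 233.0, 372.0, 266.0])]
corner_jig [(0.73, [324.0, 198.0, 392.0, 238.0])]
turn_button []
button_knob [(0.66, [352.0, 202.0, 365.0, 210.0])]
amber_driver []
clear_jar [(0.58, [399.0, 279.0, 412.0, 301.0])]
solder_spool [(0.7, [314.0, 150.0, 326.0, 166.0])]
```

View pics/top0.png

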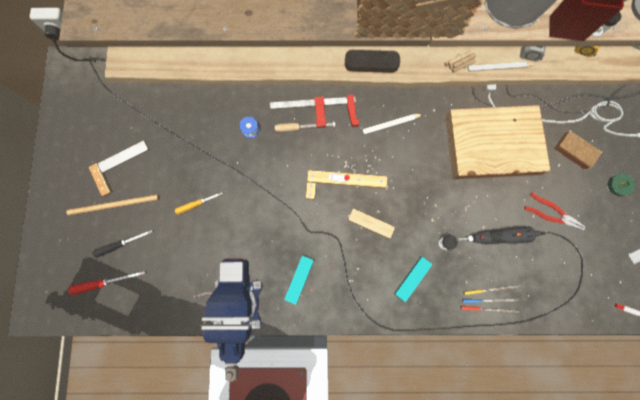

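View pics/scene0.png

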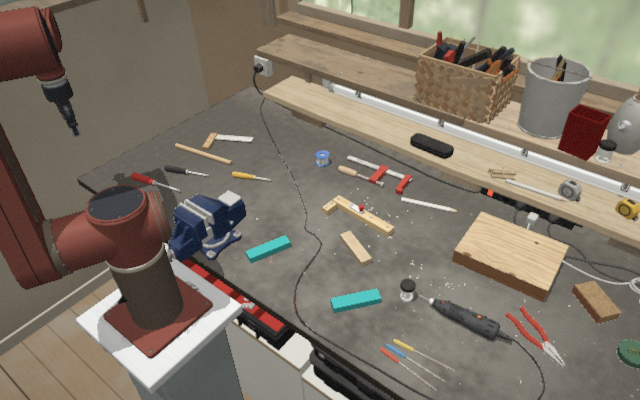

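The top picture shows three block-shaped things. The pale one is at (372,223) and the turquoise ones are at (299,280) and (413,280). Only the pale one fits the pine block. The jig is at (346,180), its end stop at (310,190) and the red knob at (347,178). The jar is at (447,242) and the spool at (248,126). I'll confirm this in a rectified, enlarged crop.

```bash
cat >> h.py <<'E'
def rect(p,x0,x1,y0,y1,z,s=2):
    # metric picture of plane z: up=+x, right=-y, s px/mm
    W=[(x1,y1),(x1,y0),(x0,y0),(x0,y1)]
    src=np.float32([proj(p,(x,y,z)) for x,y in W]); w,h=(y1-y0)*s,(x1-x0)*s
    return cv2.warpPerspective(p["img"],cv2.getPerspectiveTransform(src,np.float32([(0,0),(w,0),(w,h),(0,h)])),(int(w),int(h)),flags=cv2.INTER_CUBIC)
E
python3 - <<'E'
from h import *
p=robot.get_image("top")
R=rect(p,320,580,-360,0,23,2); cv2.imwrite("pics/r1.png",R[:,:,::-1])
for n,u in dict(blk=(372,223),knob=(347,178),jar=(447,243),spool=(248,126)).items(): print(n,ray(p,u,23).round(0))
hsv=cv2.cvtColor(R,cv2.COLOR_RGB2HSV)
m=cv2.inRange(hsv,(10,50,110),(30,255,255)); m=cv2.morphologyEx(m,cv2.MORPH_OPEN,np.ones((5,5)))
for c in cv2.findContours(m,0,2)[0]:
    if cv2.contourArea(c)>3000: 
        (u,v),wh,a=cv2.minAreaRect(c); print("x,y",580-v/2,0-u/2,np.array(wh)/2,a,cv2.contourArea(c)/4)
        print((np.array(cv2.boxPoints(((u,v),wh,a)))@[[0,-.5],[-.5,0]]+[580,0]).round(1).tolist())
E
```

```text
blk [ 494. -289.   23.]
knob [ 626. -220.   23.]
jar [ 437. -498.   23.]
spool [786.  72.  23.]
x,y 494.0832977294922 -285.6236267089844 [136.06866455  44.12899399] 25.06746482849121 5608.25
[[502.9, -214.6], [542.9, -233.3], [485.2, -356.6], [445.3, -337.9]]
```

View pics/r1.png

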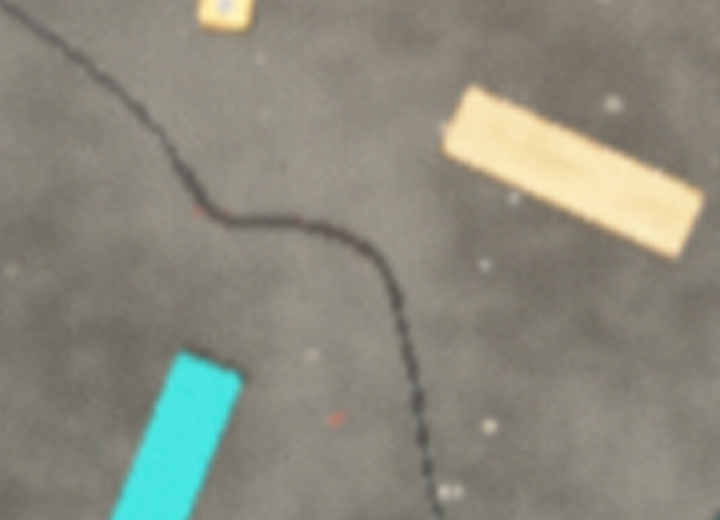

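The pale pine block is confirmed, with corners at (472,87), (703,195), (678,258) and (442,148). That puts its centre near (494,-286). Next I'll rectify the jig.

Run:
```python
from h import *
p=robot.get_image("top")
R=rect(p,550,670,-350,-80,24,3); cv2.imwrite("pics/r2.png",R[:,:,::-1][:, :800])
hsv=cv2.cvtColor(R,cv2.COLOR_RGB2HSV)
m=cv2.inRange(hsv,(0,150,100),(8,255,255))
for c in cv2.findContours(m,0,2)[0]:
    if cv2.contourArea(c)>100:
        M=cv2.moments(c); u=M["m10"]/M["m00"]; v=M["m01"]/M["m00"]
        print("red",u,v,cv2.contourArea(c)/9, ray(p,proj(p,(670-v/3,-80-u/3,24)),45))
```

```text
red 417.04713649623824 123.17349915553507 120.61111111111111 [ 623.48366422 -217.26106396   45.        ]
```

View pics/r2.png

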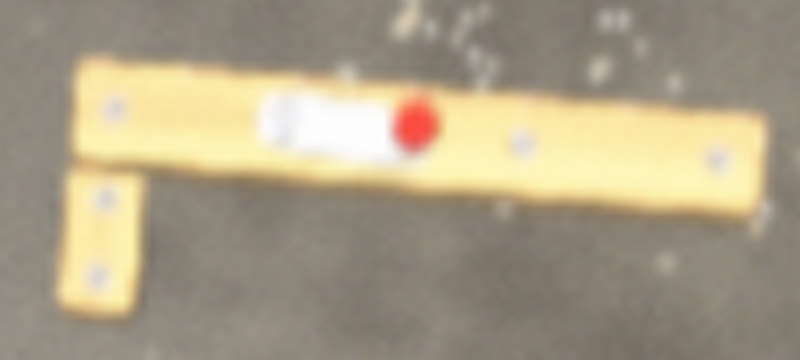

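The block is at about (494,-286), turned 25°. The jig origin is at about (616,-129), turned 4.6°, and the predicted knob position agrees with the measured one within 2 mm. First I'll push the block's long side with the open gripper, both fingertips touching, turning it to the fence angle as it moves.

```bash
cat >> h.py <<'E'
TH=np.radians(4.6); YJ=np.array([np.sin(TH),np.cos(TH)]); XJ=np.array([np.cos(TH),-np.sin(TH)]); O=np.array([616.,-129.])
def J(x,y,z): return [*(O+x*XJ+y*YJ),z]
def toJ(w): d=np.array(w[:2])-O; return d@XJ,d@YJ
def rot(a): ph=np.pi/2-a/2; return [np.pi*np.cos(ph),np.pi*np.sin(ph),0]
def F():
    o=robot.get_obs(); f=np.array(o["wrist_force"]); return o, f[:2]@XJ, f[:2]@YJ, f[2]
def press(dx,dy,x,y,z,a,lim,n,step=1.5,v=30):
    """step from jig (x,y) along (dx,dy) until the counter force exceeds lim"""
    _,bx,by,_=F()
    for i in range(1,n+1):
        robot.move_linear(J(x+dx*step*i,y+dy*step*i,z),rot(a),velocity=v)
        o,fx,fy,fz=F(); g=-((fx-bx)*dx+(fy-by)*dy)
        if g>lim: break
    print("press",i,"jig",np.round(toJ(o["tool_pos"]),1),"f",round(g,1),round(fz,1),"t",o["time_s"]); return toJ(o["tool_pos"])
E
python3 - <<'E'
from h import *
a=np.radians(25); s=np.array([494,-286])-44*np.array([np.cos(a),-np.sin(a)])
robot.move_to([*s,200],rot(a)); print(F()[0]["time_s"])
robot.move_linear([*s,30],rot(a),velocity=150)
robot.move_linear([*s,-5],rot(a),velocity=60); o,fx,fy,fz=F(); print(o["time_s"],o["tool_pos"],fx,fy,fz,o["grip_width"])
p=robot.get_image("top"); save(p,"a1")
robot.move_linear(J(-62,-166,-5),rot(TH),velocity=60); o,fx,fy,fz=F(); print(o["time_s"],o["tool_pos"],toJ(o["tool_pos"]),fx,fy,fz)
p=robot.get_image("top"); R=rect(p,470,680,-350,-90,22,3); cv2.imwrite("pics/r3.png",R[:,:,::-1])
E
```

```text
4.05
6.0667 [ 454.10997355 -267.43080006   -5.11600152] 0.07335463997218566 0.12972918861422458 -0.32411984936377436 85.24181936205422
7.7583 [ 540.79869932 -289.44618685   -4.99608864] (np.float64(-62.09145655400605), np.float64(-165.96043360741385)) 0.4312098846370389 -0.686814853657018 -0.35373564562392706
```

View pics/r3.png

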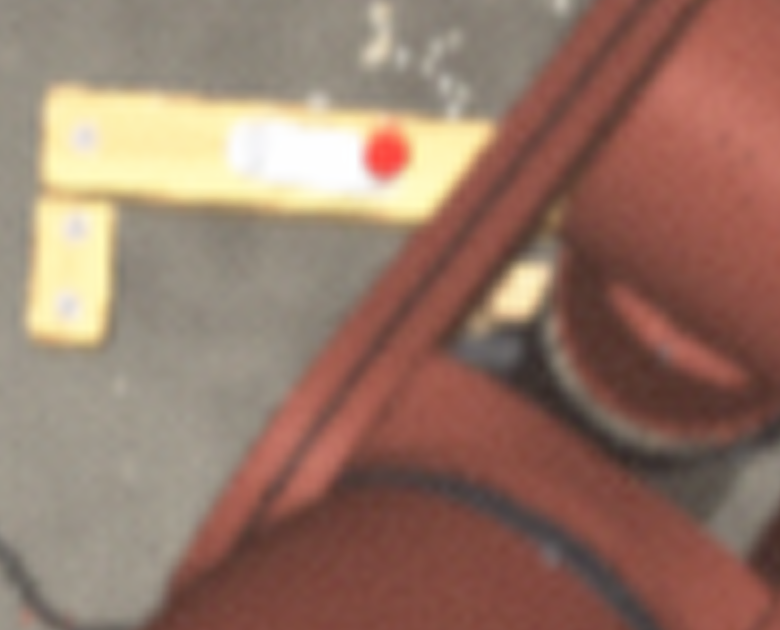

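The block's left part shows at (520,290), just ahead of the finger at (490,350), and it has moved with the gripper. I'll keep going until it touches the fence.

```bash
python3 - <<'E'
from h import *
x,y=press(1,0,-62,-166,-5,TH,8,16)
robot.move_linear(J(x-40,y,-5),rot(TH),velocity=120)
robot.move_linear(J(x-140,y-60,120),rot(TH),velocity=250)
for n in ["top","scene","wrist"]:
    p=robot.get_image(n); save(p,n+"2")
    R=rect(p,530,670,-390,-120,22,3)
    if n!="wrist": cv2.imwrite(f"pics/r4{n}.png",R[:,:,::-1])
    print(n,robot.find_in("pine_block",p)[:2])
E
python3 -c "
import cv2,numpy as np
a=cv2.imread('pics/r4top.png');b=cv2.imread('pics/top2.png')[130:290,270:470];b=cv2.resize(b,(225,180))
w=cv2.resize(cv2.imread('pics/wrist2.png'),(288,180));s=cv2.resize(cv2.imread('pics/scene2.png')[150:310,240:496],(288,180))
r=np.hstack([b,w,s]); a=cv2.resize(a,(800,415)); r=cv2.resize(r,(800,180)); cv2.imwrite('pics/c1.png',np.vstack([a,r]))"
```

```text
press 11 jig [ -48.1 -166. ] f 12.8 7.8 t 10.5583
top [{'box': [0.548, 0.4577, 0.6233, 0.4967], 'score': 0.8}, {'box': [0.6203, 0.6578, 0.6737, 0.7488], 'score': 0.65}]
scene [{'box': [0.5195, 0.7185, 0.5911, 0.7865], 'score': 0.88}, {'box': [0.5698, 0.5677, 0.6188, 0.6258], 'score': 0.66}]
wrist [{'box': [0.9497, 0.2112, 1.0, 0.392], 'score': 0.97}, {'box': [0.2322, 0.0005, 0.4553, 0.4823], 'score': 0.7}]
```

View pics/c1.png

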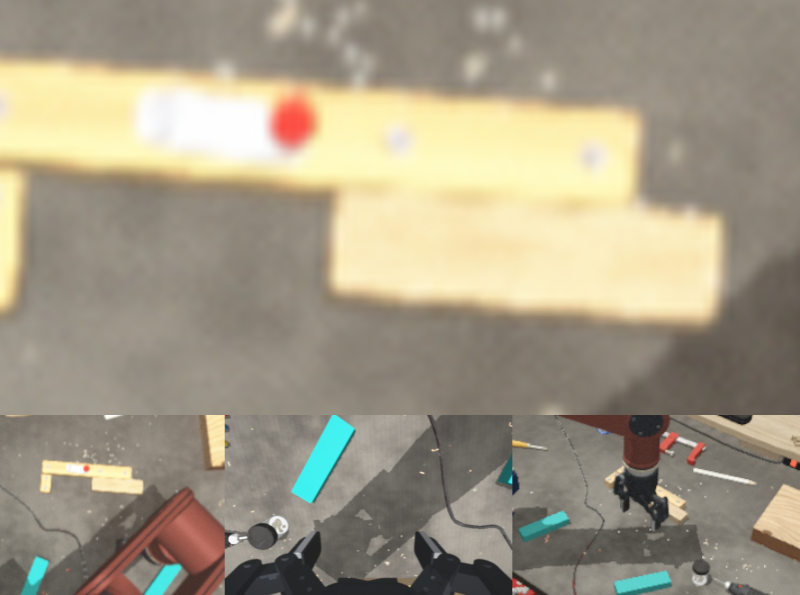

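The block lies flat along the fence, from (332,195) to (720,320), which is jig y of about -235 to -105. Next I'll shut the gripper and push its far end along the fence to the end stop. After that I'll press it into the fence again.

Run:
```python
from h import *
robot.clamp(20)
robot.move_to(J(-18,-275,90),rot(TH))
robot.move_linear(J(-18,-275,6),rot(TH),velocity=120); print(F()[0]["time_s"],F()[3])
robot.move_linear(J(-18,-154,6),rot(TH),velocity=60); print(F()[1:])
x,y=press(0,1,-18,-154,6,TH,8,16)
robot.move_linear(J(-18,y-25,6),rot(TH),velocity=120)
robot.move_linear(J(-60,y-60,100),rot(TH),velocity=250)
robot.gripper_open()
robot.move_to(J(-80,-68,60),rot(TH))
robot.move_linear(J(-80,-68,-5),rot(TH),velocity=100)
robot.move_linear(J(-54,-68,-5),rot(TH),velocity=80)
x,y=press(1,0,-54,-68,-5,TH,8,10)
robot.move_linear(J(x-30,y,-5),rot(TH),velocity=120)
robot.move_linear(J(x-150,y-50,140),rot(TH),velocity=250)
p=robot.get_image("top"); save(p,"top3"); print(F()[0]["time_s"])
R=rect(p,550,670,-340,-90,23,3); cv2.imwrite("pics/r5.png",R[:,:,::-1])
```

```text
14.5667 0.45608730421282084
(np.float64(0.2164840902246707), np.float64(0.9239696054420977), np.float64(-0.3867661981055134))
press 9 jig [ -17.8 -143.1] f 9.6 -0.5 t 18.9833
press 6 jig [-47.9 -67.9] f 11.0 7.3 t 24.1333
25.5333
```

View pics/r5.png

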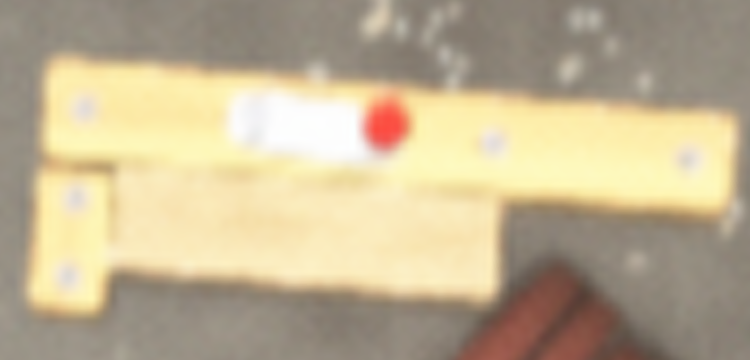

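The block is flush against both the fence and the stop: its left end is at u=113 on the stop face, and its length of 387 px is 129 mm. The button is still at 0 and the knob at (386,125). Next I'll push the knob round its arc from behind with the shut fingers, turning the tool with the arm.

Run:
```python
from h import *
def pose(th,d,z=38):
    k=np.array([16,-45])+42*np.array([-np.sin(th),-np.cos(th)]); t=np.array([-np.cos(th),np.sin(th)])
    return J(*(k-t*d),z), rot(TH+th)
for th in (0,.8,1.65): print(th,robot.solve_ik(*pose(th,18)))
robot.clamp(20)
robot.move_to(*pose(0,34,120)); robot.move_linear(*pose(0,34),velocity=120)
robot.move_linear(*pose(0,18),velocity=60); _,bx,by,_=F(); print(bx,by)
for th in np.radians(list(range(10,80,10))+list(range(78,104,2))):
    P,r=pose(th,17); robot.move_linear(P,r,velocity=50)
    o,fx,fy,fz=F(); g=np.hypot(fx,fy)
    if g>8: break
print("th",np.degrees(th),fx,fy,fz,o["time_s"])
robot.move_linear(*pose(th,45),velocity=120)
robot.move_linear(J(-130,-170,150),velocity=250)
p=robot.get_image("top"); save(p,"top4"); print(F()[0]["time_s"])
R=rect(p,550,670,-340,-90,23,3); cv2.imwrite("pics/r6.png",R[:,:,::-1])
```

```text
0 [-0.44355443  0.53311118  1.50535854  0.          1.10312293 -1.93406561]
0.8 [-4.63550566e-01  4.62370635e-01  1.60626341e+00 -4.44089210e-16
  1.07295861e+00 -1.15406175e+00]
1.65 [-4.37278868e-01  3.97705000e-01  1.69545399e+00 -4.44089210e-16
  1.04843366e+00 -2.77790049e-01]
0.33505957688968 0.10202515656939523
th 92.0 0.4323016025520126 -9.42884630538566 -1.8136498481112142 32.85
34.125
```

View pics/r6.png

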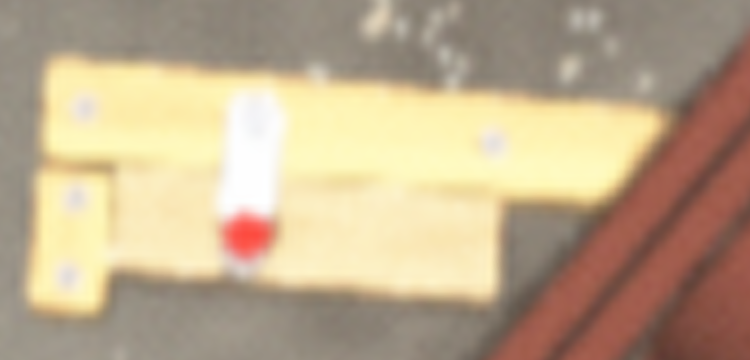

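The arm lies fully across the block: from hinge (257,115) to knob (246,236) is parallel to the jig's -x, and the end force shows it reached its stop. The block is still flush, so I'm handing in.

```bash
python3 -c "
from h import *
robot.dwell(0.3); print(robot.sign_off())"
```

```text
the job is handed in; nothing more can be done
None
```

I handed the job in at about 34 s. The last picture shows the pine block flush against the fence and end stop, with the turn-button fully across it. I kept clear of the screwdriver, jar and spool but did not check their positions at the end.

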